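# Set three mis-sorted parcels right at the mailroom counter

## Task

The three parcels on the mailroom counter are each standing in the wrong sorting tray: move each to the tray of its own shape (mailing tube in the round tray, square carton in the square tray, oblong carton in the oblong tray), each standing flat on the tray floor in the middle. A tray holds only one parcel, so stand one on the middle of the black rubber mat and let go of it there to free a tray. Never tip a parcel over, and leave the tape roll and the hand stamp where they are.

Things in the scene. Friction and masses are not known exactly. Their poses are not given: they have to be found in the camera images.
- tube: short mailing tube standing on end: plain cardboard cylinder with cardboard end caps and a white paper band round its middle, 66 mm diameter, 92 mm tall, about 0.2 kg. Origin: centre of its underside; z up. At the start it stands in the square tray
- square_carton: small brown cardboard carton with square top, 60 x 60 mm, 78 mm tall, about 0.22 kg. Origin: centre of its underside; z up, x and y square to its sides. At the start it stands in the long tray
- long_carton: oblong brown cardboard carton, 108 mm along its x, 44 mm along its y, 76 mm tall, about 0.25 kg. Origin: centre of its underside; z up. At the start it stands in the round tray
- round_tray: round low aluminium tray, 134 mm outside and 126 mm inside diameter. Fixed to the counter; walls 4 mm thick, rim 22 mm above the counter, inner floor 4 mm above it. Origin: centre of its underside, on the counter; z up
- square_tray: square low aluminium tray, 108 x 108 mm outside, 100 x 100 mm inside. Fixed to the counter; walls 4 mm thick, rim 22 mm above the counter, inner floor 4 mm above it. Origin: centre of its underside, on the counter; z up, x and y square to its sides
- long_tray: oblong low aluminium tray, outside 134 mm along its x and 82 mm along its y, inside 126 x 74 mm. Fixed to the counter; walls 4 mm thick, rim 22 mm above the counter, inner floor 4 mm above it. Origin: centre of its underside, on the counter; z up
- mat: flat black rubber holding mat, 130 x 130 mm, 4 mm thick, fixed to the counter, empty at the start. Origin: centre of its underside, on the counter; z up
- tape_roll: bystander: roll of pale packing tape lying flat, 100 mm diameter, 45 mm high. Origin: centre of its underside; z up
- stamper: bystander: upright hand stamp with 50 x 34 mm black foot and turned wooden handle, 74 mm tall. Origin: centre of its underside; z up
Not all that is in view belongs to the job. What is shaped like the tube but yellow is not meant.

How it is judged:
By the outcome, as a careful person would: the job done as asked, in the order asked, and still so for the second after the job is handed in, with the robot touching nothing.
It also fails if it takes over 109 s, if anything falls off the work surface, if the arm or the gripper's body presses on something with over 40 N, if the wrist force passes 120 N, or if a joint passes its speed limit or range.

## Robot

A 6-joint arm with a two-finger parallel gripper is mounted at the origin on the work surface. World frame = base frame: x ahead of the robot, y to its left, z up, the work surface at z = 0. Lengths are in mm, angles in rad, forces in N, time in s.
With the tool pointing down it reaches from about 250 to 725 mm from the base axis. Payload 9.7 kg.
Tool frame: the origin (TCP) lies midway between the tips of the shut fingers; the grasp point (between the pads) lies 19 mm behind it (r.grip_depth is the distance from the TCP to the grasp point, in mm); z points along the fingers, y is the line along which they close (so a half turn about z gives the same grasp; the last joint's range is limited). The gripper opens to 85 mm and grips with 20 to 120 N. Pads are 22 mm wide; open, the fingers measure 114 mm over their backs; the gripper's body (76 mm by 85 mm) begins 54 mm behind the grasp point. The pads swing forward as they close: fully open they stand 13 mm farther back than shut.
Start: joints at [1.174, 0.087, 0.176, 1.66, 0, 1.571], TCP at [212.555, 507.265, 231.284] pointing down, gripper open.
Joint ranges: [-3.13, 3.13], [-0.85, 1.81], [-1.15, 1.24], [-2.2, 2.28], [-1.44, 1.52], [-3.14, 3.14]. Speed limits (rad/s): [2.22, 2.22, 2.57, 3.14, 3.14, 3.14].

## Interface

Orientations are given as a unit quaternion [w, x, y, z].
In Python, from bench import status, optics, r gives the robot as it stands.
- The arm moves only by the tool arm_command, never from a script. Its argument "increments" is a list of rows, each an object of numbers: "dx", "dy", "dz": the shift along the tool's x, y, z as a fraction of full scale; "wx", "wy", "wz": the turn, a rotation vector about the tool's x, y, z as a fraction of full scale; "claw": the opening, from 0 (shut) to 1 (fully open). In form: [{"dx": .., "dy": .., "dz": .., "wx": .., "wy": .., "wz": .., "claw": ..}, ...]. A call has 1 to 8 rows; each row is the pose to reach, as a shift and turn from the pose commanded when the call began, along the tool's axes at that moment; what a row does not reach only later rows make up. Full scale, the value 1, is 0.2 m for a shift and 90 degrees for a turn. A row lasts 1/12 s, in which the tool goes at most 41.7 mm and 7.16 degrees, less where a joint would pass 70% of its speed; a pose out of reach is approached as far as the arm can. A call with a number of a shift or a turn outside -1 to 1 is refused whole. A call with a gripper value outside its range is refused whole. The fingers move at their own pace and stop on an object; "grip_force" is the grip in N (left out, the last holds). Time passes only in rows, so rows that repeat a pose let the fingers close. It gives the time, the measured TCP pose, the force, the opening and the grip force at its end, in the units of the state.
- status.state(): the state, without advancing time (a new reading comes with each control period).
- optics.capture(name): name is "side" or "top" or "wrist"; returns the picture (480x640x3 uint8, red, green, blue); there is no depth.
- optics.calibration(name): a dict with "K" (3x3 intrinsics, pixels), "rvec" (rotation vector, rad) and "tvec" (3), from world to camera coordinates, as OpenCV has them. Camera axes: x right, y down, z forward; pixel columns grow to the right and rows downward; lengths in mm; the calibration is good to about 2 mm. A picture is of the moment at which its call begins: read the wrist's pose just before it. calibration takes no time and is no camera call; for the wrist camera it gives the pose at the moment of the call.
- r.finish_job(): hands the job in; it is judged then, once.
The state is a dict: "time": time; "joint_positions": joint angles; "joint_velocities": joint speeds; "tau": joint torques, N m; "ee_pos": TCP position; "orientation": TCP orientation; "ft_force": force on the tool from outside, world axes, zero at the start; "moment": the same for the moment, N m; "opening": finger opening in mm; "grasp_force": force on a finger pad.
Only numpy, scipy, OpenCV 4.12 (cv2) and the standard library are available. Lean on these libraries where they do the work, as an engineer would, in place of code of your own. Each camera call takes 0.05 s, during which the arm holds its last target. There are 200 camera calls.

## Working session

There is one attempt and no reset: what is moved stays moved. The work goes in short steps, Python scripts to look and compute and a tool call to move; the robot and the scene stay as the last step left them, time stands still between calls to the robot, and variables do not carry over. Pictures are saved under pics/ and viewed, at most 14 in all, crops included, and the job is handed in when it is done.

Besides the shell and the picture viewer there is one more tool, called after "Request:" by a JSON object that holds its "op" and its "data". arm_command: Moves the arm, as the interface text tells. Shift numbers are shares of 0.2 m and turn numbers shares of 90 degrees, none past 1 either way. Its arguments: {"type":"object","properties":{"increments":{"type":"array"},"grip_force":{"type":"number"}},"required":["increments"]}

```bash
mkdir -p pics; ls; python3 - <<'E'
from bench import status, optics, r
import cv2
for n in("top","side"):
    cv2.imwrite(f"pics/{n}0.png",optics.capture(n)[:,:,::-1])
    print(n,optics.calibration(n))
print(status.state())
E
```

```text
pics
top {'K': array([[593.85024701,   0.        , 323.76188295],
       [  0.        , 593.85024701, 236.49258646],
       [  0.        ,   0.        ,   1.        ]]), 'rvec': array([ 2.14445208, -2.10267619,  0.19577792]), 'tvec': array([ -23.01454676,  533.86183354, 1367.15637991])}
side {'K': array([[524.99181927,   0.        , 322.59796496],
       [  0.        , 524.99181927, 241.93523809],
       [  0.        ,   0.        ,   1.        ]]), 'rvec': array([ 2.24739763, -0.07263794,  0.02076363]), 'tvec': array([-539.37034735,   42.87660623, 1278.28329605])}
{'time': 0.1, 'joint_positions': array([1.17399261e+00, 8.74162258e-02, 1.75268332e-01, 1.65977601e+00,
       6.98659117e-06, 1.57078758e+00]), 'joint_velocities': array([-1.29839778e-04, -2.02791343e-03,  7.57688974e-04, -2.61181029e-04,
        3.95162789e-05,  1.68977724e-03]), 'tau': array([ 1.86767727e-03, -5.21562481e+01,  4.65653622e+01,  1.60198845e-02,
        7.97743269e-05, -9.45058389e-06]), 'ee_pos': array([212.49018512, 507.10452889, 230.67602436]), 'orientation': array([-1.14551354e-04,  1.97098474e-01,  9.80383534e-01, -5.52038952e-04]), 'ft_force': array([-0.32152313, -0.07146161,  0.3611178 ]), 'moment': array([-0.00999309,  0.0185346 ,  0.00245831]), 'grasp_force': 0.0, 'opening': 85.26895271179178}
```

View pics/top0.png

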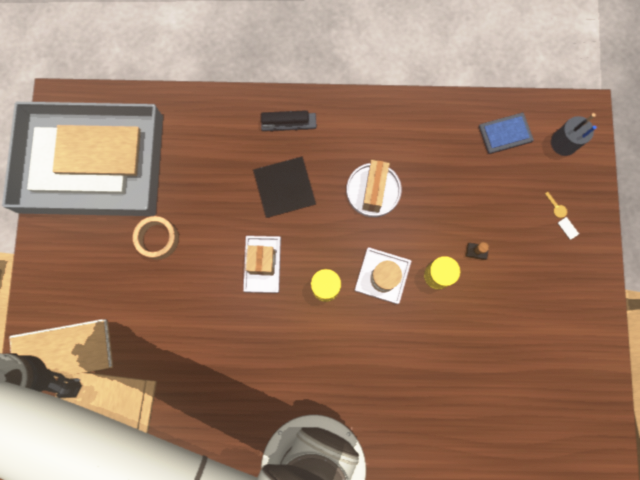

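View pics/side0.png

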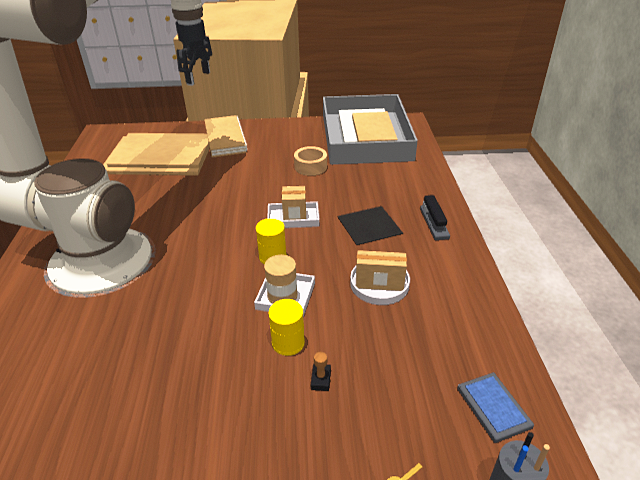

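The top view shows two yellow cylinders at (326,285) and (445,272), and a cardboard one at (387,275) in the square tray. The cardboard one is the tube, since it is plain cardboard with a white band in the side view. The square carton is at (260,260) in the long tray, the long carton at (376,186) in the round tray, and the mat at (285,187). I'll confirm in one enlarged crop with the masks overlaid.

```bash
cat > h.py <<'E'
import numpy as np, cv2
from bench import status, optics, r
from scipy.spatial.transform import Rotation as R
def cam(n):
    c=optics.calibration(n); Rm=cv2.Rodrigues(c["rvec"])[0]; return c["K"],Rm,c["tvec"],-Rm.T@c["tvec"],c["rvec"]
def ray(n,px,z):
    K,Rm,t,C,_=cam(n); px=np.atleast_2d(np.float64(px))
    d=(np.c_[px,np.ones(len(px))]@np.linalg.inv(K).T)@Rm
    return (C+d*((z-C[2])/d[:,2])[:,None])[:,:2]
def proj(n,P):
    K,_,t,_,rv=cam(n); return cv2.projectPoints(np.float64(P).reshape(-1,3),rv,t,K,None)[0].reshape(-1,2)
E
python3 - <<'E'
from h import *
im=cv2.imread("pics/top0.png"); hsv=cv2.cvtColor(im,cv2.COLOR_BGR2HSV)
H,S,V=cv2.split(hsv)
print("cam",cam("top")[3])
roi=np.zeros_like(H); roi[140:310,235:460]=1
masks={"white":((S<60)&(V>150)),"black":(V<50),"card":(H<25)&(S>60)&(V>165),"yellow":(H>25)&(H<35)&(S>200)}
z={"white":22,"black":4,"card":80,"yellow":90}
big=cv2.resize(im[140:310,235:460],None,fx=3.5,fy=3.5,interpolation=cv2.INTER_CUBIC)
for k,m in masks.items():
    m=(m&(roi>0)).astype(np.uint8)*255
    for c in cv2.findContours(m,cv2.RETR_EXTERNAL,cv2.CHAIN_APPROX_NONE)[0]:
        if cv2.contourArea(c)<150: continue
        p=c[:,0].astype(float); w=ray("top",p,z[k]).astype(np.float32)
        rc=cv2.minAreaRect(w); print(k,p.mean(0).round(),"c",np.round(rc[0],1),"sz",np.round(rc[1],1),"ang",round(rc[2],1))
        cv2.drawContours(big,[((p-[235,140]+.5)*3.5).astype(int)[:,None]],-1,(255,0,255),1)
cv2.imwrite("pics/crop0.png",big)
E
```

```text
cam [ 273.27711117  -17.05922547 1442.11070904]
white [383. 275.] c [ 448.3 -155.7] sz [112.3 112.2] ang 73.9
white [261. 262.] c [469.7 136.2] sz [137.3  86.6] ang 0.1
white [373. 192.] c [ 658.8 -132. ] sz [135.9 129.8] ang 77.2
card [387. 275.] c [ 442.4 -160.2] sz [63.2 64.4] ang 45.5
card [259. 259.] c [474.5 137.2] sz [63.8 58.8] ang 87.5
card [376. 182.] c [ 662.7 -135.2] sz [ 46.3 109.5] ang 80.5
```

View pics/crop0.png

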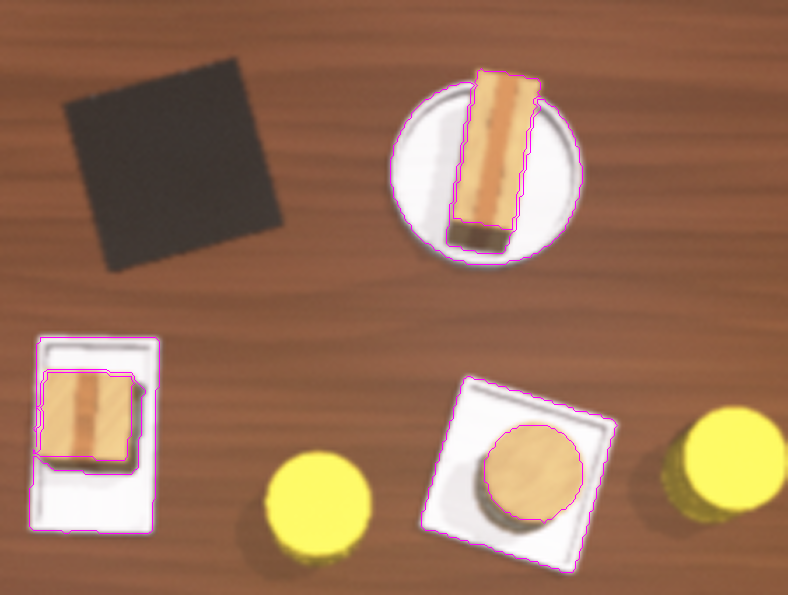

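The crop confirms that the cardboard cylinder at crop (533,472) is the tube, with the plain yellow cylinders at (319,503) and (735,460). The tray and carton outlines fit their given sizes. Next I refine the positions.

```bash
cat >> h.py <<'E'
def plan(x,y,z,yaw):
    "increments from the present pose to TCP x,y,z, tool down, tool y at yaw deg (mod 180)"
    s=status.state(); q=s["orientation"]; R0=R.from_quat([q[1],q[2],q[3],q[0]])
    d=R0.inv().apply(np.array([x,y,z])-s["ee_pos"])/200
    out=[]
    for a in (yaw,yaw+180):
        a=np.radians(a); ty=np.array([np.cos(a),np.sin(a),0]); tz=np.array([0,0,-1.]); M=np.c_[np.cross(ty,tz),ty,tz]
        out.append((R0.inv()*R.from_matrix(M)).as_rotvec()/(np.pi/2))
    w=min(out,key=np.linalg.norm)
    print("t",round(s["time"],2),"tcp",s["ee_pos"].round(1),"open",round(s["opening"],1),"gf",round(s["grasp_force"],1),"j",s["joint_positions"].round(2),"\nd",d.round(4),"w",w.round(4))
E
python3 - <<'E'
from h import *
from scipy.optimize import least_squares
im=cv2.imread("pics/top0.png"); H,S,V=cv2.split(cv2.cvtColor(im,cv2.COLOR_BGR2HSV))
C=cam("top")[3]
def cont(m,box):
    x0,y0,x1,y1=box; k=np.zeros(H.shape,np.uint8); k[y0:y1,x0:x1]=m[y0:y1,x0:x1]*255
    return max(cv2.findContours(k,cv2.RETR_EXTERNAL,cv2.CHAIN_APPROX_NONE)[0],key=cv2.contourArea)[:,0]
def rect(n,m,box,z):
    rc=cv2.minAreaRect(ray("top",cont(m,box),z).astype(np.float32)); print(n,np.round(rc,1) if 0 else [np.round(v,1) for v in rc]); 
rect("mat",V<85,(250,152,318,220),4)
card=(H<25)&(S>60)&(V>165)
rect("sq",card,(240,240,285,280),82); rect("long",card,(360,155,395,215),80); rect("tube",card,(370,255,405,295),96)
w=ray("top",cont((S<60)&(V>150),(340,160,405,220)),22)
c0=np.array([660,-132.]); e=np.hypot(*(w-c0).T); w=w[(e>62)&(w[:,0]<690)]
f=least_squares(lambda p:np.hypot(*(w-p[:2]).T)-p[2],[*c0,67],loss="soft_l1"); print("round",f.x.round(1),len(w))
y=(H>25)&(H<35)&(S>200)
for b in((305,262,345,305),(420,250,465,295)): rect("yel",y,b,90)
for n,c in(("sqtray",(448.3,-155.7)),("longtray",(469.7,136.2)),("round",f.x[:2])):
    print(n,(np.array(c)+.5*22/1442*(np.array(c)-C[:2])).round(1))
plan(442,-158,231,90)
E
```

```text
mat [array([668.3,  89.8]), array([128.8, 127.5]), np.float64(16.8)]
sq [array([474.2, 137. ]), array([63.7, 58.7]), np.float64(87.5)]
long [array([ 662.7, -135.2]), array([ 46.3, 109.5]), np.float64(80.5)]
tube [array([ 440.4, -158.5]), array([62.4, 63.7]), np.float64(45.5)]
round [ 662.2 -133.    67.4] 98Traceback (most recent call last):
  File "<stdin>", line 17, in <module>
  File "<stdin>", line 9, in rect
  File "<stdin>", line 7, in cont
ValueError: max() iterable argument is empty
```

```bash
python3 - <<'E'
from h import *
plan(441,-158.5,231,90)
E
```

```text
t 0.1 tcp [212.5 507.1 230.7] open 85.3 gf 0.0 j [1.17 0.09 0.18 1.66 0.   1.57] 
d [-2.3399e+00 -2.6279e+00  1.3000e-03] w [-7.000e-04 -1.000e-04 -2.526e-01]
```

Request:
{"op": "arm_command", "data": {"increments": [{"dx": -0.85, "dy": -0.95, "dz": 0, "wz": -0.2526, "claw": 1}, {"dx": -0.85, "dy": -0.95, "dz": 0, "wz": -0.2526, "claw": 1}, {"dx": -0.85, "dy": -0.95, "dz": 0, "wz": -0.2526, "claw": 1}, {"dx": -0.85, "dy": -0.95, "dz": 0, "wz": -0.2526, "claw": 1}, {"dx": -0.85, "dy": -0.95, "dz": 0, "wz": -0.2526, "claw": 1}, {"dx": -0.85, "dy": -0.95, "dz": 0, "wz": -0.2526, "claw": 1}, {"dx": -0.85, "dy": -0.95, "dz": 0, "wz": -0.2526, "claw": 1}, {"dx": -0.85, "dy": -0.95, "dz": 0, "wz": -0.2526, "claw": 1}], "grip_force": 40}}

```text
schema error: expected keys dx, dy, dz, wx, wy, wz, claw
```

Request:
{"op": "arm_command", "data": {"increments": [{"dx": -0.85, "dy": -0.95, "dz": 0, "wx": 0, "wy": 0, "wz": -0.2526, "claw": 1}, {"dx": -0.85, "dy": -0.95, "dz": 0, "wx": 0, "wy": 0, "wz": -0.2526, "claw": 1}, {"dx": -0.85, "dy": -0.95, "dz": 0, "wx": 0, "wy": 0, "wz": -0.2526, "claw": 1}, {"dx": -0.85, "dy": -0.95, "dz": 0, "wx": 0, "wy": 0, "wz": -0.2526, "claw": 1}, {"dx": -0.85, "dy": -0.95, "dz": 0, "wx": 0, "wy": 0, "wz": -0.2526, "claw": 1}, {"dx": -0.85, "dy": -0.95, "dz": 0, "wx": 0, "wy": 0, "wz": -0.2526, "claw": 1}, {"dx": -0.85, "dy": -0.95, "dz": 0, "wx": 0, "wy": 0, "wz": -0.2526, "claw": 1}, {"dx": -0.85, "dy": -0.95, "dz": 0, "wx": 0, "wy": 0, "wz": -0.2526, "claw": 1}], "grip_force": 40}}

```text
time: 0.77
ee_pos: [296.6, 264.3, 231.5]
orientation: [0.0, 0.002, 1.0, 0.0]
ft_force: [0.5, 0.3, 0.5]
opening: 85.4
grasp_force: 0.0
```

Request:
{"op": "arm_command", "data": {"increments": [{"dx": -0.36, "dy": -1, "dz": 0, "wx": 0, "wy": 0, "wz": 0, "claw": 1}, {"dx": -0.36, "dy": -1, "dz": 0, "wx": 0, "wy": 0, "wz": 0, "claw": 1}, {"dx": -0.36, "dy": -1, "dz": 0, "wx": 0, "wy": 0, "wz": 0, "claw": 1}, {"dx": -0.36, "dy": -1, "dz": 0, "wx": 0, "wy": 0, "wz": 0, "claw": 1}, {"dx": -0.36, "dy": -1, "dz": 0, "wx": 0, "wy": 0, "wz": 0, "claw": 1}, {"dx": -0.36, "dy": -1, "dz": 0, "wx": 0, "wy": 0, "wz": 0, "claw": 1}]}}

```text
time: 1.27
ee_pos: [369.4, 62.1, 230.9]
orientation: [0.0, 0.003, 1.0, -0.001]
ft_force: [0.5, 0.8, 0.9]
opening: 85.5
grasp_force: 0.0
```

Request:
{"op": "arm_command", "data": {"increments": [{"dx": -0.36, "dy": -1, "dz": 0, "wx": 0, "wy": 0, "wz": 0, "claw": 1}, {"dx": -0.36, "dy": -1, "dz": 0, "wx": 0, "wy": 0, "wz": 0, "claw": 1}, {"dx": -0.36, "dy": -1, "dz": 0, "wx": 0, "wy": 0, "wz": 0, "claw": 1}, {"dx": -0.36, "dy": -1, "dz": 0, "wx": 0, "wy": 0, "wz": 0, "claw": 1}, {"dx": -0.36, "dy": -1, "dz": 0, "wx": 0, "wy": 0, "wz": 0, "claw": 1}, {"dx": -0.36, "dy": -1, "dz": 0, "wx": 0, "wy": 0, "wz": 0, "claw": 1}]}}

```text
time: 1.77
ee_pos: [441.9, -137.5, 229.7]
orientation: [-0.001, 0.001, 1.0, -0.0]
ft_force: [-0.1, 1.1, 0.1]
opening: 85.5
grasp_force: 0.0
```

```bash
python3 - <<'E'
from h import *
plan(440.5,-158.5,150,90)
im=optics.capture("wrist"); 
for P in [(440.4,-158.5,96),(473.4,-158.5,96),(440.4,-125.5,96)]: 
    p=proj("wrist",[P])[0]; print(p); cv2.circle(im,tuple(int(v) for v in p),4,(255,0,255),-1)
a=np.radians(-16.1)
for u,v in((54,54),(54,-54),(-54,-54),(-54,54)):
    p=proj("wrist",[(449.7+u*np.cos(a)-v*np.sin(a),-156.8+u*np.sin(a)+v*np.cos(a),22)])[0]; cv2.circle(im,tuple(int(v) for v in p),4,(0,255,0),-1)
cv2.imwrite("pics/w1.png",im[:,:,::-1])
E
```

```text
t 1.77 tcp [ 441.9 -137.5  229.7] open 85.5 gf 0.0 j [-0.3  -0.12 -0.03  1.66 -0.   -0.3 ] 
d [ 0.006  -0.105   0.3988] w [-0.0004 -0.0008 -0.0018]
[288.40074147 221.74278881]
[289.5695576 267.0694878]
[336.60380692 221.55271536]
```

View pics/w1.png

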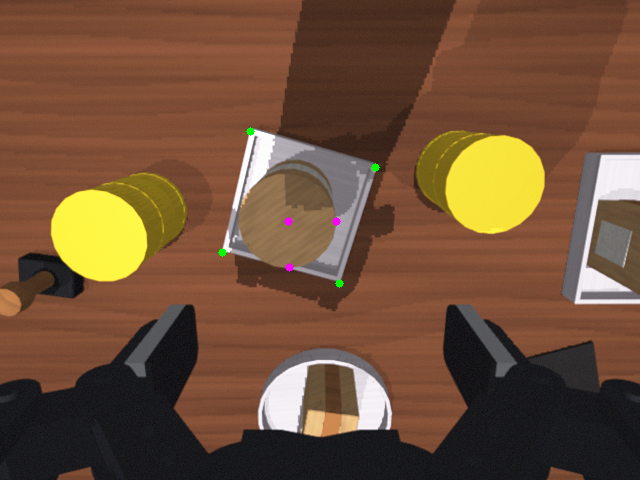

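The projected dots land on the tube's centre and edges (288,222) and on all four tray corners, so the measurements hold. I go down and grasp the tube.

Request:
{"op": "arm_command", "data": {"increments": [{"dx": 0.007, "dy": -0.105, "dz": 0.2, "wx": 0, "wy": 0, "wz": 0, "claw": 1}, {"dx": 0.007, "dy": -0.105, "dz": 0.4, "wx": 0, "wy": 0, "wz": 0, "claw": 1}, {"dx": 0.007, "dy": -0.105, "dz": 0.6, "wx": 0, "wy": 0, "wz": 0, "claw": 1}, {"dx": 0.007, "dy": -0.105, "dz": 0.75, "wx": 0, "wy": 0, "wz": 0, "claw": 1}, {"dx": 0.007, "dy": -0.105, "dz": 0.87, "wx": 0, "wy": 0, "wz": 0, "claw": 1}, {"dx": 0.007, "dy": -0.105, "dz": 0.93, "wx": 0, "wy": 0, "wz": 0, "claw": 1}, {"dx": 0.007, "dy": -0.105, "dz": 0.958, "wx": 0, "wy": 0, "wz": 0, "claw": 1}, {"dx": 0.007, "dy": -0.105, "dz": 0.958, "wx": 0, "wy": 0, "wz": 0, "claw": 1}]}}

```text
time: 2.48
ee_pos: [438.5, -153.6, 39.3]
orientation: [-0.0, -0.001, 1.0, 0.0]
ft_force: [0.2, 0.1, 0.7]
opening: 85.2
grasp_force: 0.0
```

Request:
{"op": "arm_command", "data": {"increments": [{"dx": 0, "dy": 0, "dz": 0, "wx": 0, "wy": 0, "wz": 0, "claw": 0.5}, {"dx": 0, "dy": 0, "dz": 0, "wx": 0, "wy": 0, "wz": 0, "claw": 0.5}, {"dx": 0, "dy": 0, "dz": 0, "wx": 0, "wy": 0, "wz": 0, "claw": 0.5}, {"dx": 0, "dy": 0, "dz": 0, "wx": 0, "wy": 0, "wz": 0, "claw": 0.5}, {"dx": 0, "dy": 0, "dz": 0, "wx": 0, "wy": 0, "wz": 0, "claw": 0.5}, {"dx": 0, "dy": 0, "dz": 0, "wx": 0, "wy": 0, "wz": 0, "claw": 0.5}], "grip_force": 40}}

```text
time: 2.98
ee_pos: [439.9, -155.0, 41.8]
orientation: [0.002, 0.0, 1.0, -0.0]
ft_force: [-0.0, 1.2, 7.2]
opening: 65.1
grasp_force: 44.4
```

Request:
{"op": "arm_command", "data": {"increments": [{"dx": 0, "dy": 0, "dz": -0.1, "wx": 0, "wy": 0, "wz": 0, "claw": 0.5}, {"dx": 0, "dy": 0, "dz": -0.25, "wx": 0, "wy": 0, "wz": 0, "claw": 0.5}, {"dx": 0, "dy": 0, "dz": -0.4, "wx": 0, "wy": 0, "wz": 0, "claw": 0.5}, {"dx": -0.1, "dy": 0.1, "dz": -0.55, "wx": 0, "wy": 0, "wz": 0, "claw": 0.5}, {"dx": -0.25, "dy": 0.25, "dz": -0.65, "wx": 0, "wy": 0, "wz": 0, "claw": 0.5}, {"dx": -0.4, "dy": 0.4, "dz": -0.65, "wx": 0, "wy": 0, "wz": 0, "claw": 0.5}, {"dx": -0.55, "dy": 0.55, "dz": -0.65, "wx": 0, "wy": 0, "wz": 0, "claw": 0.5}, {"dx": -0.7, "dy": 0.7, "dz": -0.65, "wx": 0, "wy": 0, "wz": 0, "claw": 0.5}]}}

```text
time: 3.65
ee_pos: [575.1, -18.1, 171.1]
orientation: [0.001, 0.0, 1.0, 0.0]
ft_force: [1.0, -0.9, -2.4]
opening: 65.1
grasp_force: 45.1
```

```bash
python3 - <<'E'
from h import *
plan(668.3,89.8,172,90)
E
```

```text
t 3.65 tcp [575.1 -18.1 171.1] open 65.1 gf 45.1 j [-0.03  0.13  0.11  1.55  0.   -0.03] 
d [-0.4659  0.5398 -0.0033] w [ 0.0001  0.0014 -0.0004]
```

Request:
{"op": "arm_command", "data": {"increments": [{"dx": -0.16, "dy": 0.18, "dz": 0, "wx": 0, "wy": 0, "wz": 0, "claw": 0.5}, {"dx": -0.31, "dy": 0.36, "dz": 0, "wx": 0, "wy": 0, "wz": 0, "claw": 0.5}, {"dx": -0.42, "dy": 0.48, "dz": 0, "wx": 0, "wy": 0, "wz": 0, "claw": 0.5}, {"dx": -0.44, "dy": 0.51, "dz": 0, "wx": 0, "wy": 0, "wz": 0, "claw": 0.5}, {"dx": -0.44, "dy": 0.51, "dz": 0, "wx": 0, "wy": 0, "wz": 0, "claw": 0.5}, {"dx": -0.44, "dy": 0.51, "dz": 0, "wx": 0, "wy": 0, "wz": 0, "claw": 0.5}, {"dx": -0.44, "dy": 0.51, "dz": 0, "wx": 0, "wy": 0, "wz": 0, "claw": 0.5}]}}

```text
time: 4.23
ee_pos: [661.2, 81.7, 170.0]
orientation: [-0.0, 0.0, 1.0, -0.0]
ft_force: [-0.5, -0.4, -2.1]
opening: 65.1
grasp_force: 45.3
```

```bash
python3 - <<'E'
from h import *
plan(668.3,89.8,42,90)
E
```

```text
t 4.23 tcp [661.2  81.7 170. ] open 65.1 gf 45.3 j [ 0.12  0.36  0.38  1.59 -0.    0.12] 
d [-0.0357  0.0405  0.6402] w [-0.0001 -0.0001 -0.0003]
```

Request:
{"op": "arm_command", "data": {"increments": [{"dx": -0.036, "dy": 0.04, "dz": 0.1, "wx": 0, "wy": 0, "wz": 0, "claw": 0.5}, {"dx": -0.036, "dy": 0.04, "dz": 0.25, "wx": 0, "wy": 0, "wz": 0, "claw": 0.5}, {"dx": -0.036, "dy": 0.04, "dz": 0.4, "wx": 0, "wy": 0, "wz": 0, "claw": 0.5}, {"dx": -0.036, "dy": 0.04, "dz": 0.5, "wx": 0, "wy": 0, "wz": 0, "claw": 0.5}, {"dx": -0.036, "dy": 0.04, "dz": 0.58, "wx": 0, "wy": 0, "wz": 0, "claw": 0.5}, {"dx": -0.036, "dy": 0.04, "dz": 0.62, "wx": 0, "wy": 0, "wz": 0, "claw": 0.5}, {"dx": -0.036, "dy": 0.04, "dz": 0.635, "wx": 0, "wy": 0, "wz": 0, "claw": 0.5}, {"dx": -0.036, "dy": 0.04, "dz": 0.635, "wx": 0, "wy": 0, "wz": 0, "claw": 0.5}]}}

```text
time: 4.9
ee_pos: [668.5, 89.6, 43.4]
orientation: [0.0, 0.0, 1.0, 0.0]
ft_force: [-0.4, 0.4, -2.3]
opening: 65.2
grasp_force: 45.5
```

Request:
{"op": "arm_command", "data": {"increments": [{"dx": 0, "dy": 0, "dz": 0, "wx": 0, "wy": 0, "wz": 0, "claw": 0.5}, {"dx": 0, "dy": 0, "dz": 0, "wx": 0, "wy": 0, "wz": 0, "claw": 0.5}]}}

```text
time: 5.07
ee_pos: [669.5, 90.2, 44.4]
orientation: [0.001, 0.0, 1.0, 0.0]
ft_force: [0.0, 0.4, -2.1]
opening: 65.4
grasp_force: 45.5
```

Request:
{"op": "arm_command", "data": {"increments": [{"dx": 0, "dy": 0, "dz": 0.006, "wx": 0, "wy": 0, "wz": 0, "claw": 0.5}, {"dx": 0, "dy": 0, "dz": 0.012, "wx": 0, "wy": 0, "wz": 0, "claw": 0.5}, {"dx": 0, "dy": 0, "dz": 0.014, "wx": 0, "wy": 0, "wz": 0, "claw": 0.5}, {"dx": 0, "dy": 0, "dz": 0.014, "wx": 0, "wy": 0, "wz": 0, "claw": 0.5}]}}

```text
time: 5.4
ee_pos: [669.4, 90.4, 41.9]
orientation: [0.001, -0.0, 1.0, 0.0]
ft_force: [-3.6, -0.7, 7.5]
opening: 65.3
grasp_force: 46.1
```

Contact, so I release slowly and rise.

Request:
{"op": "arm_command", "data": {"increments": [{"dx": 0, "dy": 0, "dz": 0, "wx": 0, "wy": 0, "wz": 0, "claw": 0.85}, {"dx": 0, "dy": 0, "dz": 0, "wx": 0, "wy": 0, "wz": 0, "claw": 0.95}, {"dx": 0, "dy": 0, "dz": 0, "wx": 0, "wy": 0, "wz": 0, "claw": 1}, {"dx": 0, "dy": 0, "dz": 0, "wx": 0, "wy": 0, "wz": 0, "claw": 1}, {"dx": 0, "dy": 0, "dz": 0, "wx": 0, "wy": 0, "wz": 0, "claw": 1}, {"dx": 0, "dy": 0, "dz": 0, "wx": 0, "wy": 0, "wz": 0, "claw": 1}]}}

```text
time: 5.9
ee_pos: [668.7, 90.4, 39.7]
orientation: [-0.0, -0.0, 1.0, -0.0]
ft_force: [-0.1, -0.2, 0.9]
opening: 85.4
grasp_force: 0.0
```

Request:
{"op": "arm_command", "data": {"increments": [{"dx": 0, "dy": 0, "dz": -0.1, "wx": 0, "wy": 0, "wz": 0, "claw": 1}, {"dx": 0, "dy": 0, "dz": -0.25, "wx": 0, "wy": 0, "wz": 0, "claw": 1}, {"dx": 0, "dy": 0, "dz": -0.4, "wx": 0, "wy": 0, "wz": 0, "claw": 1}, {"dx": 0.1, "dy": 0.02, "dz": -0.55, "wx": 0, "wy": 0, "wz": 0, "claw": 1}, {"dx": 0.3, "dy": 0.06, "dz": -0.65, "wx": 0, "wy": 0, "wz": 0, "claw": 1}, {"dx": 0.5, "dy": 0.12, "dz": -0.65, "wx": 0, "wy": 0, "wz": 0, "claw": 1}, {"dx": 0.7, "dy": 0.18, "dz": -0.65, "wx": 0, "wy": 0, "wz": 0, "claw": 1}, {"dx": 0.85, "dy": 0.22, "dz": -0.65, "wx": 0, "wy": 0, "wz": 0, "claw": 1}]}}

```text
time: 6.57
ee_pos: [496.6, 134.7, 170.3]
orientation: [0.0, 0.0, 1.0, 0.0]
ft_force: [-0.9, 0.1, 1.8]
opening: 85.4
grasp_force: 0.0
```

Request:
{"op": "arm_command", "data": {"increments": [{"dx": 0.1, "dy": 0.02, "dz": 0, "wx": 0, "wy": 0, "wz": 0.028, "claw": 1}, {"dx": 0.1, "dy": 0.02, "dz": 0, "wx": 0, "wy": 0, "wz": 0.028, "claw": 1}, {"dx": 0.1, "dy": 0.02, "dz": 0, "wx": 0, "wy": 0, "wz": 0.028, "claw": 1}, {"dx": 0.1, "dy": 0.02, "dz": 0, "wx": 0, "wy": 0, "wz": 0.028, "claw": 1}, {"dx": 0.1, "dy": 0.02, "dz": 0, "wx": 0, "wy": 0, "wz": 0.028, "claw": 1}]}}

```text
time: 6.98
ee_pos: [479.5, 138.1, 169.7]
orientation: [-0.0, 0.022, 1.0, -0.0]
ft_force: [-0.0, -0.3, -0.6]
opening: 85.4
grasp_force: 0.0
```

```bash
python3 - <<'E'
from h import *
plan(474.4,137,34,87.5)
im=optics.capture("wrist"); side=optics.capture("side")
cv2.imwrite("pics/s2.png",cv2.resize(side[150:330,220:460],None,fx=3,fy=3)[:,:,::-1])
def box(c,a,l,w,z,col):
    a=np.radians(a)
    for u,v in((l,w),(l,-w),(-l,-w),(-l,w)):
        p=proj("wrist",[(c[0]+u*np.cos(a)-v*np.sin(a),c[1]+u*np.sin(a)+v*np.cos(a),z)])[0]; cv2.circle(im,tuple(int(v) for v in p),3,col,-1)
box((474.2,137),-2.5,30,30,82,(255,0,255)); box((471.2,137.4),0,67,41,22,(0,255,0))
cv2.imwrite("pics/w2.png",im[:,:,::-1])
E
```

```text
t 6.98 tcp [479.5 138.1 169.7] open 85.4 gf 0.0 j [ 0.28 -0.05 -0.08  1.54 -0.    0.32] 
d [ 0.0254 -0.0067  0.6785] w [-0.0001 -0.     -0.0002]
```

View pics/w2.png

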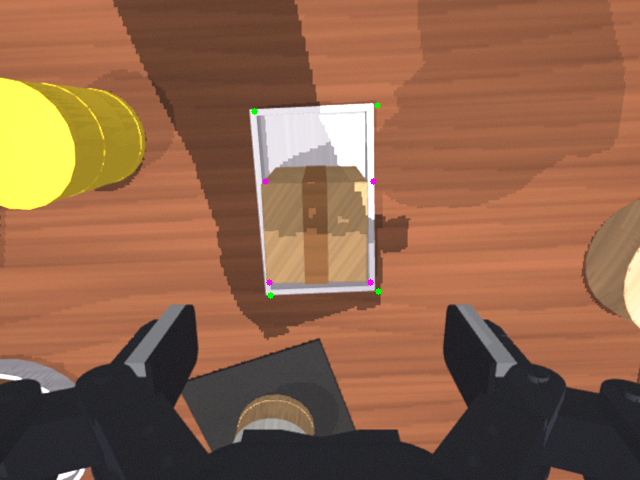

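View pics/s2.png

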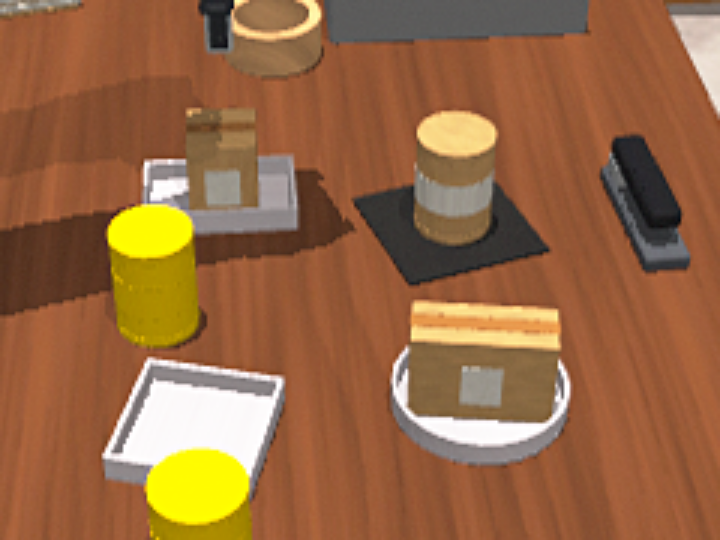

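The wrist view shows the square carton at (316,232), within about 2 px of the dots, and the tray corners match. The side view shows the tube upright on the mat at (455,180). Now I grasp the square carton.

Request:
{"op": "arm_command", "data": {"increments": [{"dx": 0.025, "dy": -0.01, "dz": 0.1, "wx": 0, "wy": 0, "wz": 0, "claw": 1}, {"dx": 0.025, "dy": -0.01, "dz": 0.25, "wx": 0, "wy": 0, "wz": 0, "claw": 1}, {"dx": 0.025, "dy": -0.01, "dz": 0.4, "wx": 0, "wy": 0, "wz": 0, "claw": 1}, {"dx": 0.025, "dy": -0.01, "dz": 0.55, "wx": 0, "wy": 0, "wz": 0, "claw": 1}, {"dx": 0.025, "dy": -0.01, "dz": 0.65, "wx": 0, "wy": 0, "wz": 0, "claw": 1}, {"dx": 0.025, "dy": -0.01, "dz": 0.68, "wx": 0, "wy": 0, "wz": 0, "claw": 1}, {"dx": 0.025, "dy": -0.01, "dz": 0.68, "wx": 0, "wy": 0, "wz": 0, "claw": 1}, {"dx": 0.025, "dy": -0.01, "dz": 0.68, "wx": 0, "wy": 0, "wz": 0, "claw": 1}]}}

```text
time: 7.75
ee_pos: [474.2, 136.5, 34.7]
orientation: [0.0, 0.022, 1.0, 0.0]
ft_force: [-0.3, 0.4, 1.4]
opening: 85.0
grasp_force: 0.0
```

Request:
{"op": "arm_command", "data": {"increments": [{"dx": 0, "dy": 0, "dz": 0, "wx": 0, "wy": 0, "wz": 0, "claw": 0.4}, {"dx": 0, "dy": 0, "dz": 0, "wx": 0, "wy": 0, "wz": 0, "claw": 0.4}, {"dx": 0, "dy": 0, "dz": 0, "wx": 0, "wy": 0, "wz": 0, "claw": 0.4}, {"dx": 0, "dy": 0, "dz": 0, "wx": 0, "wy": 0, "wz": 0, "claw": 0.4}, {"dx": 0, "dy": 0, "dz": 0, "wx": 0, "wy": 0, "wz": 0, "claw": 0.4}, {"dx": 0, "dy": 0, "dz": 0, "wx": 0, "wy": 0, "wz": 0, "claw": 0.4}, {"dx": 0, "dy": 0, "dz": 0, "wx": 0, "wy": 0, "wz": 0, "claw": 0.4}], "grip_force": 40}}

```text
time: 8.33
ee_pos: [474.7, 136.8, 35.6]
orientation: [0.001, 0.022, 1.0, 0.0]
ft_force: [0.8, -1.6, 5.5]
opening: 60.0
grasp_force: 44.7
```

```bash
python3 - <<'E'
from h import *
plan(449.7,-156.8,170,73.9)
E
```

```text
t 8.33 tcp [474.7 136.8  35.6] open 60.0 gf 44.7 j [ 0.28 -0.03 -0.33  1.28 -0.    0.32] 
d [ 0.0585 -1.4715 -0.6733] w [0.0007 0.0018 0.1509]
```

Request:
{"op": "arm_command", "data": {"increments": [{"dx": 0, "dy": 0, "dz": -0.1, "wx": 0, "wy": 0, "wz": 0, "claw": 0.4}, {"dx": 0, "dy": 0, "dz": -0.25, "wx": 0, "wy": 0, "wz": 0, "claw": 0.4}, {"dx": 0, "dy": 0, "dz": -0.4, "wx": 0, "wy": 0, "wz": 0, "claw": 0.4}, {"dx": 0, "dy": -0.1, "dz": -0.55, "wx": 0, "wy": 0, "wz": 0.03, "claw": 0.4}, {"dx": 0.01, "dy": -0.25, "dz": -0.67, "wx": 0, "wy": 0, "wz": 0.07, "claw": 0.4}, {"dx": 0.02, "dy": -0.42, "dz": -0.67, "wx": 0, "wy": 0, "wz": 0.11, "claw": 0.4}, {"dx": 0.03, "dy": -0.6, "dz": -0.67, "wx": 0, "wy": 0, "wz": 0.151, "claw": 0.4}, {"dx": 0.03, "dy": -0.75, "dz": -0.67, "wx": 0, "wy": 0, "wz": 0.151, "claw": 0.4}]}}

```text
time: 9.0
ee_pos: [460.7, -14.7, 168.9]
orientation: [0.001, 0.142, 0.99, -0.0]
ft_force: [1.9, -0.9, -3.2]
opening: 59.5
grasp_force: 44.8
```

```bash
python3 - <<'E'
from h import *
plan(449.7,-156.8,170,73.9)
E
```

```text
t 9.0 tcp [460.7 -14.7 168.9] open 59.5 gf 44.8 j [-0.03 -0.14 -0.17  1.54 -0.    0.25] 
d [-0.147  -0.6973 -0.0053] w [ 0.0001  0.0009 -0.0024]
```

Request:
{"op": "arm_command", "data": {"increments": [{"dx": -0.03, "dy": -0.17, "dz": 0, "wx": 0, "wy": 0, "wz": 0, "claw": 0.4}, {"dx": -0.07, "dy": -0.35, "dz": 0, "wx": 0, "wy": 0, "wz": 0, "claw": 0.4}, {"dx": -0.11, "dy": -0.52, "dz": 0, "wx": 0, "wy": 0, "wz": 0, "claw": 0.4}, {"dx": -0.14, "dy": -0.64, "dz": 0, "wx": 0, "wy": 0, "wz": 0, "claw": 0.4}, {"dx": -0.145, "dy": -0.685, "dz": 0, "wx": 0, "wy": 0, "wz": 0, "claw": 0.4}, {"dx": -0.145, "dy": -0.69, "dz": 0, "wx": 0, "wy": 0, "wz": 0, "claw": 0.4}, {"dx": -0.145, "dy": -0.69, "dz": 0, "wx": 0, "wy": 0, "wz": 0, "claw": 0.4}, {"dx": -0.145, "dy": -0.69, "dz": 0, "wx": 0, "wy": 0, "wz": 0, "claw": 0.4}]}}

```text
time: 9.67
ee_pos: [450.7, -152.8, 168.0]
orientation: [-0.0, 0.14, 0.99, 0.0]
ft_force: [0.3, 0.9, -2.8]
opening: 59.6
grasp_force: 44.9
```

```bash
python3 - <<'E'
from h import *
plan(449.7,-156.8,36,73.9)
E
```

```text
t 9.67 tcp [ 450.7 -152.8  168. ] open 59.6 gf 44.9 j [-0.33 -0.1  -0.14  1.54  0.   -0.05] 
d [-0.0009 -0.0207  0.6599] w [ 0.0002 -0.      0.0002]
```

Request:
{"op": "arm_command", "data": {"increments": [{"dx": 0, "dy": -0.02, "dz": 0.1, "wx": 0, "wy": 0, "wz": 0, "claw": 0.4}, {"dx": 0, "dy": -0.02, "dz": 0.25, "wx": 0, "wy": 0, "wz": 0, "claw": 0.4}, {"dx": 0, "dy": -0.02, "dz": 0.4, "wx": 0, "wy": 0, "wz": 0, "claw": 0.4}, {"dx": 0, "dy": -0.02, "dz": 0.52, "wx": 0, "wy": 0, "wz": 0, "claw": 0.4}, {"dx": 0, "dy": -0.02, "dz": 0.6, "wx": 0, "wy": 0, "wz": 0, "claw": 0.4}, {"dx": 0, "dy": -0.02, "dz": 0.64, "wx": 0, "wy": 0, "wz": 0, "claw": 0.4}, {"dx": 0, "dy": -0.02, "dz": 0.65, "wx": 0, "wy": 0, "wz": 0, "claw": 0.4}, {"dx": 0, "dy": -0.02, "dz": 0.65, "wx": 0, "wy": 0, "wz": 0, "claw": 0.4}]}}

```text
time: 10.33
ee_pos: [449.7, -156.8, 38.2]
orientation: [-0.0, 0.14, 0.99, 0.0]
ft_force: [-0.5, -0.6, -2.3]
opening: 59.9
grasp_force: 44.7
```

Request:
{"op": "arm_command", "data": {"increments": [{"dx": 0, "dy": 0, "dz": 0.003, "wx": 0, "wy": 0, "wz": 0, "claw": 0.4}, {"dx": 0, "dy": 0, "dz": 0.006, "wx": 0, "wy": 0, "wz": 0, "claw": 0.4}, {"dx": 0, "dy": 0, "dz": 0.006, "wx": 0, "wy": 0, "wz": 0, "claw": 0.4}, {"dx": 0, "dy": 0, "dz": 0.006, "wx": 0, "wy": 0, "wz": 0, "claw": 0.4}]}}

```text
time: 10.67
ee_pos: [449.9, -157.6, 37.4]
orientation: [0.001, 0.14, 0.99, -0.0]
ft_force: [0.0, -0.2, -3.1]
opening: 60.0
grasp_force: 44.7
```

Request:
{"op": "arm_command", "data": {"increments": [{"dx": 0, "dy": 0, "dz": 0.005, "wx": 0, "wy": 0, "wz": 0, "claw": 0.4}, {"dx": 0, "dy": 0, "dz": 0.01, "wx": 0, "wy": 0, "wz": 0, "claw": 0.4}, {"dx": 0, "dy": 0, "dz": 0.012, "wx": 0, "wy": 0, "wz": 0, "claw": 0.4}, {"dx": 0, "dy": 0, "dz": 0.012, "wx": 0, "wy": 0, "wz": 0, "claw": 0.4}]}}

```text
time: 11.0
ee_pos: [449.8, -157.7, 35.6]
orientation: [0.001, 0.14, 0.99, -0.0]
ft_force: [-4.9, 0.9, 8.0]
opening: 59.3
grasp_force: 45.9
```

Request:
{"op": "arm_command", "data": {"increments": [{"dx": 0, "dy": 0, "dz": 0, "wx": 0, "wy": 0, "wz": 0, "claw": 0.8}, {"dx": 0, "dy": 0, "dz": 0, "wx": 0, "wy": 0, "wz": 0, "claw": 0.92}, {"dx": 0, "dy": 0, "dz": 0, "wx": 0, "wy": 0, "wz": 0, "claw": 1}, {"dx": 0, "dy": 0, "dz": 0, "wx": 0, "wy": 0, "wz": 0, "claw": 1}, {"dx": 0, "dy": 0, "dz": 0, "wx": 0, "wy": 0, "wz": 0, "claw": 1}, {"dx": 0, "dy": 0, "dz": 0, "wx": 0, "wy": 0, "wz": 0, "claw": 1}]}}

```text
time: 11.5
ee_pos: [449.5, -157.5, 34.2]
orientation: [-0.0, 0.14, 0.99, 0.0]
ft_force: [-0.4, -0.8, 0.6]
opening: 85.7
grasp_force: 0.0
```

Request:
{"op": "arm_command", "data": {"increments": [{"dx": 0, "dy": 0, "dz": -0.1, "wx": 0, "wy": 0, "wz": 0, "claw": 1}, {"dx": 0, "dy": 0, "dz": -0.25, "wx": 0, "wy": 0, "wz": 0, "claw": 1}, {"dx": 0, "dy": 0, "dz": -0.4, "wx": 0, "wy": 0, "wz": 0, "claw": 1}, {"dx": -0.1, "dy": 0.04, "dz": -0.55, "wx": 0, "wy": 0, "wz": -0.03, "claw": 1}, {"dx": -0.25, "dy": 0.1, "dz": -0.68, "wx": 0, "wy": 0, "wz": -0.073, "claw": 1}, {"dx": -0.42, "dy": 0.17, "dz": -0.72, "wx": 0, "wy": 0, "wz": -0.073, "claw": 1}, {"dx": -0.58, "dy": 0.24, "dz": -0.72, "wx": 0, "wy": 0, "wz": -0.073, "claw": 1}, {"dx": -0.7, "dy": 0.3, "dz": -0.72, "wx": 0, "wy": 0, "wz": -0.073, "claw": 1}]}}

```text
time: 12.17
ee_pos: [603.3, -138.5, 178.8]
orientation: [0.001, 0.083, 0.997, -0.0]
ft_force: [-0.5, -0.6, 0.5]
opening: 85.6
grasp_force: 0.0
```

```bash
python3 - <<'E'
from h import *
plan(662.7,-135.2,180,80.5)
im=optics.capture("wrist")
def box(c,a,l,w,z,col):
    a=np.radians(a)
    for u,v in((l,w),(l,-w),(-l,-w),(-l,w)):
        p=proj("wrist",[(c[0]+u*np.cos(a)-v*np.sin(a),c[1]+u*np.sin(a)+v*np.cos(a),z)])[0]; cv2.circle(im,tuple(int(v) for v in p),3,col,-1)
box((662.7,-135.2),-9.5,54,22,80,(255,0,255)); 
t=np.linspace(0,6.28,60); P=np.c_[664+67*np.cos(t),-134+67*np.sin(t),t*0+22]
for p in proj("wrist",P): cv2.circle(im,tuple(int(v) for v in p),1,(0,160,0),-1)
box((449.7,-156.8),-16.1,30,30,82,(255,0,255)); box((449.7,-156.8),-16.1,54,54,22,(0,255,0))
cv2.imwrite("pics/w3.png",im[:,:,::-1])
E
```

```text
t 12.17 tcp [ 603.3 -138.5  178.8] open 85.6 gf 0.0 j [-0.23  0.24  0.25  1.58  0.   -0.06] 
d [-0.2903  0.0654 -0.0057] w [-0.      0.0012 -0.0004]
```

View pics/w3.png

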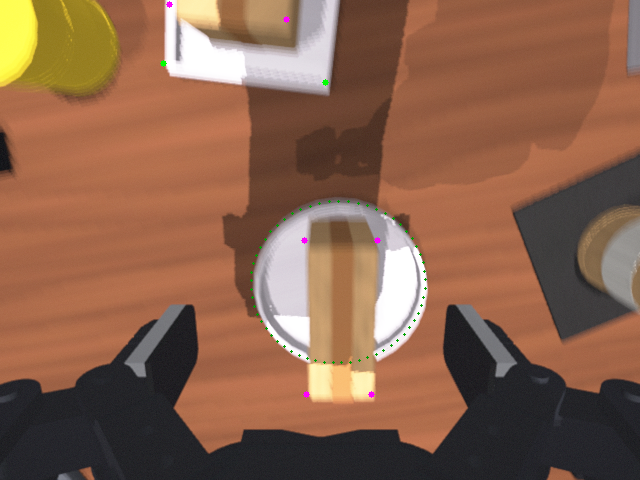

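The round tray sits at (341,282) and the long carton at (341,330). The dots lag by the same 5–10 px on everything because the arm was still moving, so the measurements stand. I centre the tool, then grasp.

Request:
{"op": "arm_command", "data": {"increments": [{"dx": -0.15, "dy": 0.035, "dz": 0, "wx": 0, "wy": 0, "wz": 0, "claw": 1}, {"dx": -0.26, "dy": 0.06, "dz": 0, "wx": 0, "wy": 0, "wz": 0, "claw": 1}, {"dx": -0.27, "dy": 0.062, "dz": 0, "wx": 0, "wy": 0, "wz": 0, "claw": 1}, {"dx": -0.27, "dy": 0.062, "dz": 0, "wx": 0, "wy": 0, "wz": 0, "claw": 1}, {"dx": -0.27, "dy": 0.062, "dz": 0, "wx": 0, "wy": 0, "wz": 0, "claw": 1}, {"dx": -0.27, "dy": 0.062, "dz": 0, "wx": 0, "wy": 0, "wz": 0, "claw": 1}]}}

```text
time: 12.72
ee_pos: [655.2, -135.6, 178.7]
orientation: [0.0, 0.083, 0.997, -0.0]
ft_force: [-0.9, 0.7, -0.5]
opening: 85.1
grasp_force: 0.0
```

```bash
python3 - <<'E'
from h import *
plan(662.7,-135.2,33,80.5)
im=optics.capture("wrist"); t=np.linspace(0,6.28,60)
for p in proj("wrist",np.c_[664+67*np.cos(t),-134+67*np.sin(t),t*0+22]): cv2.circle(im,tuple(int(v) for v in p),1,(255,0,0),-1)
a=np.radians(-9.5)
for u,v in((54,22),(54,-22),(-54,-22),(-54,22)):
    p=proj("wrist",[(662.7+u*np.cos(a)-v*np.sin(a),-135.2+u*np.sin(a)+v*np.cos(a),80)])[0]; cv2.circle(im,tuple(int(v) for v in p),3,(255,0,255),-1)
cv2.imwrite("pics/w4.png",im[:,:,::-1])
E
```

```text
t 12.72 tcp [ 655.2 -135.6  178.7] open 85.1 gf 0.0 j [-0.2   0.37  0.41  1.61 -0.   -0.04] 
d [-0.0365  0.0082  0.7285] w [-0.      0.     -0.0006]
```

View pics/w4.png

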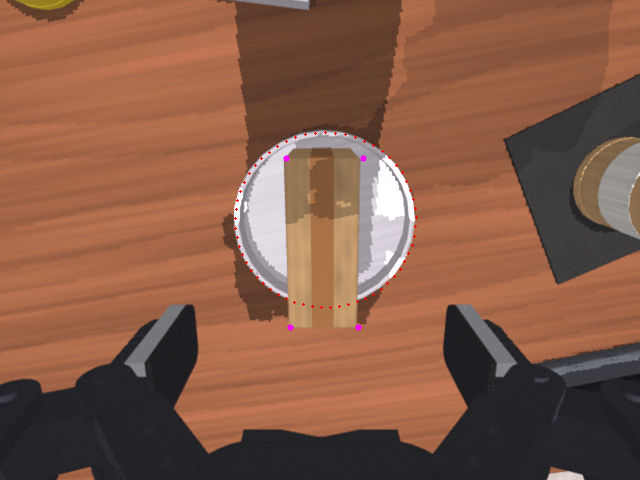

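The dots match the carton's corners, (287,158) to (358,327), and the tray's rim. I descend and grip.

Request:
{"op": "arm_command", "data": {"increments": [{"dx": -0.036, "dy": 0.006, "dz": 0.1, "wx": 0, "wy": 0, "wz": 0, "claw": 1}, {"dx": -0.036, "dy": 0.006, "dz": 0.25, "wx": 0, "wy": 0, "wz": 0, "claw": 1}, {"dx": -0.036, "dy": 0.006, "dz": 0.4, "wx": 0, "wy": 0, "wz": 0, "claw": 1}, {"dx": -0.036, "dy": 0.006, "dz": 0.55, "wx": 0, "wy": 0, "wz": 0, "claw": 1}, {"dx": -0.036, "dy": 0.006, "dz": 0.67, "wx": 0, "wy": 0, "wz": 0, "claw": 1}, {"dx": -0.036, "dy": 0.006, "dz": 0.725, "wx": 0, "wy": 0, "wz": 0, "claw": 1}, {"dx": -0.036, "dy": 0.006, "dz": 0.725, "wx": 0, "wy": 0, "wz": 0, "claw": 1}, {"dx": -0.036, "dy": 0.006, "dz": 0.725, "wx": 0, "wy": 0, "wz": 0, "claw": 0.8}]}}

```text
time: 13.43
ee_pos: [663.2, -135.6, 34.4]
orientation: [0.0, 0.083, 0.997, -0.0]
ft_force: [-0.1, 0.5, 0.4]
opening: 75.7
grasp_force: 0.0
```

Request:
{"op": "arm_command", "data": {"increments": [{"dx": 0, "dy": 0, "dz": 0, "wx": 0, "wy": 0, "wz": 0, "claw": 0.25}, {"dx": 0, "dy": 0, "dz": 0, "wx": 0, "wy": 0, "wz": 0, "claw": 0.25}, {"dx": 0, "dy": 0, "dz": 0, "wx": 0, "wy": 0, "wz": 0, "claw": 0.25}, {"dx": 0, "dy": 0, "dz": 0, "wx": 0, "wy": 0, "wz": 0, "claw": 0.25}, {"dx": 0, "dy": 0, "dz": 0, "wx": 0, "wy": 0, "wz": 0, "claw": 0.25}, {"dx": 0, "dy": 0, "dz": 0, "wx": 0, "wy": 0, "wz": 0, "claw": 0.25}, {"dx": 0, "dy": 0, "dz": 0, "wx": 0, "wy": 0, "wz": 0, "claw": 0.25}, {"dx": 0, "dy": 0, "dz": 0, "wx": 0, "wy": 0, "wz": 0, "claw": 0.25}], "grip_force": 45}}

```text
time: 14.1
ee_pos: [664.3, -135.8, 35.5]
orientation: [0.002, 0.083, 0.997, -0.0]
ft_force: [-1.0, -0.6, 6.8]
opening: 43.6
grasp_force: 47.1
```

```bash
python3 - <<'E'
from h import *
plan(471.2,137.4,180,90)
E
```

```text
t 14.1 tcp [ 664.3 -135.8   35.5] open 43.6 gf 47.1 j [-0.2   0.4   0.17  1.34 -0.   -0.03] 
d [ 1.1762  1.1867 -0.7265] w [-0.0003  0.002  -0.1061]
```

Request:
{"op": "arm_command", "data": {"increments": [{"dx": 0, "dy": 0, "dz": -0.1, "wx": 0, "wy": 0, "wz": 0, "claw": 0.25}, {"dx": 0, "dy": 0, "dz": -0.25, "wx": 0, "wy": 0, "wz": 0, "claw": 0.25}, {"dx": 0, "dy": 0, "dz": -0.4, "wx": 0, "wy": 0, "wz": 0, "claw": 0.25}, {"dx": 0.08, "dy": 0.08, "dz": -0.55, "wx": 0, "wy": 0, "wz": -0.02, "claw": 0.25}, {"dx": 0.2, "dy": 0.2, "dz": -0.65, "wx": 0, "wy": 0, "wz": -0.05, "claw": 0.25}, {"dx": 0.33, "dy": 0.33, "dz": -0.7, "wx": 0, "wy": 0, "wz": -0.08, "claw": 0.25}, {"dx": 0.46, "dy": 0.46, "dz": -0.7, "wx": 0, "wy": 0, "wz": -0.106, "claw": 0.25}, {"dx": 0.6, "dy": 0.6, "dz": -0.7, "wx": 0, "wy": 0, "wz": -0.106, "claw": 0.25}]}}

```text
time: 14.77
ee_pos: [564.3, 3.6, 174.4]
orientation: [0.001, -0.001, 1.0, 0.0]
ft_force: [-0.0, 1.3, -2.3]
opening: 43.8
grasp_force: 46.8
```

```bash
python3 - <<'E'
from h import *
plan(472.4,137.4,175,90)
E
```

```text
t 14.77 tcp [564.3   3.6 174.4] open 43.8 gf 46.8 j [0.01 0.1  0.09 1.55 0.   0.  ] 
d [ 0.4581  0.6698 -0.0038] w [0.     0.0013 0.0012]
```

Request:
{"op": "arm_command", "data": {"increments": [{"dx": 0.12, "dy": 0.16, "dz": 0, "wx": 0, "wy": 0, "wz": 0, "claw": 0.25}, {"dx": 0.23, "dy": 0.33, "dz": 0, "wx": 0, "wy": 0, "wz": 0, "claw": 0.25}, {"dx": 0.35, "dy": 0.5, "dz": 0, "wx": 0, "wy": 0, "wz": 0, "claw": 0.25}, {"dx": 0.42, "dy": 0.61, "dz": 0, "wx": 0, "wy": 0, "wz": 0, "claw": 0.25}, {"dx": 0.445, "dy": 0.65, "dz": 0, "wx": 0, "wy": 0, "wz": 0, "claw": 0.25}, {"dx": 0.445, "dy": 0.65, "dz": 0, "wx": 0, "wy": 0, "wz": 0, "claw": 0.25}, {"dx": 0.445, "dy": 0.65, "dz": 0, "wx": 0, "wy": 0, "wz": 0, "claw": 0.25}, {"dx": 0.445, "dy": 0.65, "dz": 0, "wx": 0, "wy": 0, "wz": 0, "claw": 0.25}]}}

```text
time: 15.43
ee_pos: [476.4, 132.2, 173.3]
orientation: [0.0, 0.0, 1.0, -0.0]
ft_force: [-0.9, -0.9, -3.8]
opening: 43.9
grasp_force: 46.9
```

```bash
python3 - <<'E'
from h import *
plan(472.4,137.4,35.5,90)
im=optics.capture("wrist")
for u,v in((67,41),(67,-41),(-67,-41),(-67,41)):
    p=proj("wrist",[(471.2+u,137.4+v,22)])[0]; cv2.circle(im,tuple(int(v) for v in p),3,(0,255,0),-1)
cv2.imwrite("pics/w5.png",im[:,:,::-1])
E
```

```text
t 15.43 tcp [476.4 132.2 173.3] open 43.9 gf 46.9 j [ 0.27 -0.06 -0.08  1.55 -0.    0.27] 
d [0.02   0.0264 0.689 ] w [-0.0002  0.0002 -0.0003]
```

View pics/w5.png

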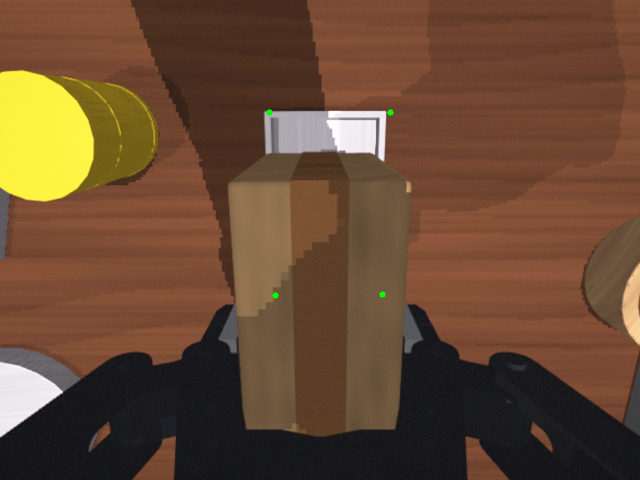

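The near tray corners appear at (265,112) and (386,112), square to the tool and about 3–4 px left of the dots, so I aim for y≈136.4.

Request:
{"op": "arm_command", "data": {"increments": [{"dx": 0.02, "dy": 0.021, "dz": 0.1, "wx": 0, "wy": 0, "wz": 0, "claw": 0.25}, {"dx": 0.02, "dy": 0.021, "dz": 0.25, "wx": 0, "wy": 0, "wz": 0, "claw": 0.25}, {"dx": 0.02, "dy": 0.021, "dz": 0.4, "wx": 0, "wy": 0, "wz": 0, "claw": 0.25}, {"dx": 0.02, "dy": 0.021, "dz": 0.52, "wx": 0, "wy": 0, "wz": 0, "claw": 0.25}, {"dx": 0.02, "dy": 0.021, "dz": 0.6, "wx": 0, "wy": 0, "wz": 0, "claw": 0.25}, {"dx": 0.02, "dy": 0.021, "dz": 0.65, "wx": 0, "wy": 0, "wz": 0, "claw": 0.25}, {"dx": 0.02, "dy": 0.021, "dz": 0.675, "wx": 0, "wy": 0, "wz": 0, "claw": 0.25}, {"dx": 0.02, "dy": 0.021, "dz": 0.675, "wx": 0, "wy": 0, "wz": 0, "claw": 0.25}]}}

```text
time: 16.15
ee_pos: [471.8, 136.4, 37.6]
orientation: [-0.001, 0.001, 1.0, -0.0]
ft_force: [-0.4, 0.3, -2.9]
opening: 43.7
grasp_force: 46.9
```

Request:
{"op": "arm_command", "data": {"increments": [{"dx": 0, "dy": 0, "dz": 0.005, "wx": 0, "wy": 0, "wz": 0, "claw": 0.25}, {"dx": 0, "dy": 0, "dz": 0.01, "wx": 0, "wy": 0, "wz": 0, "claw": 0.25}, {"dx": 0, "dy": 0, "dz": 0.013, "wx": 0, "wy": 0, "wz": 0, "claw": 0.25}, {"dx": 0, "dy": 0, "dz": 0.013, "wx": 0, "wy": 0, "wz": 0, "claw": 0.25}]}}

```text
time: 16.48
ee_pos: [472.2, 137.1, 36.3]
orientation: [0.001, -0.0, 1.0, 0.0]
ft_force: [0.7, 0.6, -2.9]
opening: 43.6
grasp_force: 46.9
```

Request:
{"op": "arm_command", "data": {"increments": [{"dx": 0, "dy": 0, "dz": 0.005, "wx": 0, "wy": 0, "wz": 0, "claw": 0.25}, {"dx": 0, "dy": 0, "dz": 0.008, "wx": 0, "wy": 0, "wz": 0, "claw": 0.25}, {"dx": 0, "dy": 0, "dz": 0.008, "wx": 0, "wy": 0, "wz": 0, "claw": 0.25}, {"dx": 0, "dy": 0, "dz": 0.008, "wx": 0, "wy": 0, "wz": 0, "claw": 0.25}]}}

```text
time: 16.82
ee_pos: [472.2, 137.1, 35.4]
orientation: [0.001, -0.0, 1.0, 0.0]
ft_force: [-4.6, -1.1, 7.0]
opening: 43.6
grasp_force: 47.9
```

Request:
{"op": "arm_command", "data": {"increments": [{"dx": 0, "dy": 0, "dz": 0, "wx": 0, "wy": 0, "wz": 0, "claw": 0.6}, {"dx": 0, "dy": 0, "dz": 0, "wx": 0, "wy": 0, "wz": 0, "claw": 0.75}, {"dx": 0, "dy": 0, "dz": 0, "wx": 0, "wy": 0, "wz": 0, "claw": 0.9}, {"dx": 0, "dy": 0, "dz": 0, "wx": 0, "wy": 0, "wz": 0, "claw": 1}, {"dx": 0, "dy": 0, "dz": 0, "wx": 0, "wy": 0, "wz": 0, "claw": 1}, {"dx": 0, "dy": 0, "dz": 0, "wx": 0, "wy": 0, "wz": 0, "claw": 1}, {"dx": 0, "dy": 0, "dz": 0, "wx": 0, "wy": 0, "wz": 0, "claw": 1}]}}

```text
time: 17.4
ee_pos: [471.8, 137.0, 34.0]
orientation: [-0.0, 0.0, 1.0, -0.0]
ft_force: [-0.2, -0.2, 0.4]
opening: 85.2
grasp_force: 0.0
```

Request:
{"op": "arm_command", "data": {"increments": [{"dx": 0, "dy": 0, "dz": -0.1, "wx": 0, "wy": 0, "wz": 0, "claw": 1}, {"dx": 0, "dy": 0, "dz": -0.25, "wx": 0, "wy": 0, "wz": 0, "claw": 1}, {"dx": 0, "dy": 0, "dz": -0.42, "wx": 0, "wy": 0, "wz": 0, "claw": 1}, {"dx": -0.1, "dy": -0.02, "dz": -0.6, "wx": 0, "wy": 0, "wz": 0, "claw": 1}, {"dx": -0.25, "dy": -0.06, "dz": -0.7, "wx": 0, "wy": 0, "wz": 0, "claw": 1}, {"dx": -0.42, "dy": -0.1, "dz": -0.72, "wx": 0, "wy": 0, "wz": 0, "claw": 1}, {"dx": -0.6, "dy": -0.14, "dz": -0.72, "wx": 0, "wy": 0, "wz": 0, "claw": 1}, {"dx": -0.75, "dy": -0.18, "dz": -0.72, "wx": 0, "wy": 0, "wz": 0, "claw": 1}]}}

```text
time: 18.07
ee_pos: [624.1, 100.5, 178.6]
orientation: [0.001, -0.0, 1.0, 0.0]
ft_force: [0.3, -1.5, -0.3]
opening: 85.5
grasp_force: 0.0
```

Request:
{"op": "arm_command", "data": {"increments": [{"dx": -0.12, "dy": -0.03, "dz": 0, "wx": 0, "wy": 0, "wz": 0, "claw": 1}, {"dx": -0.19, "dy": -0.045, "dz": 0, "wx": 0, "wy": 0, "wz": 0, "claw": 1}, {"dx": -0.19, "dy": -0.045, "dz": 0, "wx": 0, "wy": 0, "wz": 0, "claw": 1}, {"dx": -0.19, "dy": -0.045, "dz": 0, "wx": 0, "wy": 0, "wz": 0, "claw": 1}, {"dx": -0.19, "dy": -0.045, "dz": 0, "wx": 0, "wy": 0, "wz": 0, "claw": 1}, {"dx": -0.19, "dy": -0.045, "dz": 0, "wx": 0, "wy": 0, "wz": 0, "claw": 1}]}}

```text
time: 18.57
ee_pos: [659.1, 92.3, 178.5]
orientation: [0.0, -0.0, 1.0, 0.0]
ft_force: [-0.4, -0.8, 0.4]
opening: 85.2
grasp_force: 0.0
```

```bash
python3 - <<'E'
from h import *
im=optics.capture("wrist")
plan(669,90.3,39,90)
t=np.linspace(0,6.28,60)
for p in proj("wrist",np.c_[669+33*np.cos(t),90.3+33*np.sin(t),t*0+96]): cv2.circle(im,tuple(int(v) for v in p),1,(255,0,0),-1)
cv2.imwrite("pics/w6.png",im[:,:,::-1])
E
```

```text
t 18.62 tcp [659.1  92.3 178.7] open 85.3 gf 0.0 j [0.14 0.36 0.4  1.61 0.   0.14] 
d [-0.0491 -0.0104  0.6984] w [0.0001 0.0003 0.0003]
```

View pics/w6.png

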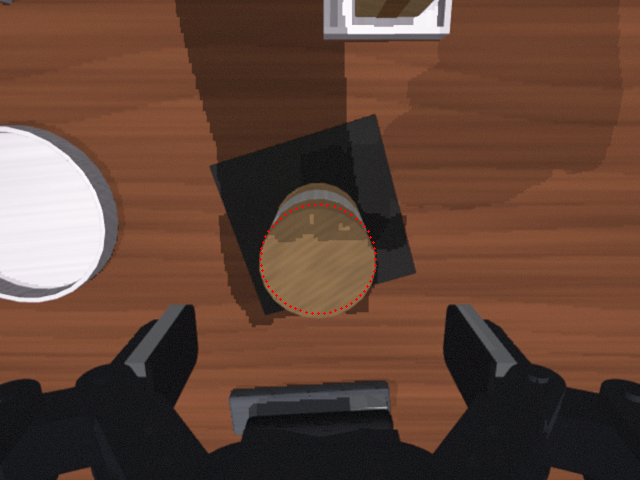

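The tube's top at (318,258) matches the dots, about 1–2 px lower. I grasp it.

Request:
{"op": "arm_command", "data": {"increments": [{"dx": -0.053, "dy": -0.01, "dz": 0.1, "wx": 0, "wy": 0, "wz": 0, "claw": 1}, {"dx": -0.053, "dy": -0.01, "dz": 0.25, "wx": 0, "wy": 0, "wz": 0, "claw": 1}, {"dx": -0.053, "dy": -0.01, "dz": 0.4, "wx": 0, "wy": 0, "wz": 0, "claw": 1}, {"dx": -0.053, "dy": -0.01, "dz": 0.55, "wx": 0, "wy": 0, "wz": 0, "claw": 1}, {"dx": -0.053, "dy": -0.01, "dz": 0.65, "wx": 0, "wy": 0, "wz": 0, "claw": 1}, {"dx": -0.053, "dy": -0.01, "dz": 0.695, "wx": 0, "wy": 0, "wz": 0, "claw": 1}, {"dx": -0.053, "dy": -0.01, "dz": 0.695, "wx": 0, "wy": 0, "wz": 0, "claw": 1}, {"dx": -0.053, "dy": -0.01, "dz": 0.695, "wx": 0, "wy": 0, "wz": 0, "claw": 1}]}}

```text
time: 19.28
ee_pos: [670.5, 90.2, 40.3]
orientation: [0.0, -0.0, 1.0, 0.0]
ft_force: [0.3, -1.1, 0.8]
opening: 85.4
grasp_force: 0.0
```

Request:
{"op": "arm_command", "data": {"increments": [{"dx": 0, "dy": 0, "dz": 0, "wx": 0, "wy": 0, "wz": 0, "claw": 0.5}, {"dx": 0, "dy": 0, "dz": 0, "wx": 0, "wy": 0, "wz": 0, "claw": 0.5}, {"dx": 0, "dy": 0, "dz": 0, "wx": 0, "wy": 0, "wz": 0, "claw": 0.5}, {"dx": 0, "dy": 0, "dz": 0, "wx": 0, "wy": 0, "wz": 0, "claw": 0.5}, {"dx": 0, "dy": 0, "dz": 0, "wx": 0, "wy": 0, "wz": 0, "claw": 0.5}, {"dx": 0, "dy": 0, "dz": 0, "wx": 0, "wy": 0, "wz": 0, "claw": 0.5}], "grip_force": 40}}

```text
time: 19.78
ee_pos: [671.6, 90.2, 41.6]
orientation: [0.002, -0.0, 1.0, 0.0]
ft_force: [0.6, 0.0, 5.8]
opening: 65.5
grasp_force: 44.7
```

Request:
{"op": "arm_command", "data": {"increments": [{"dx": 0, "dy": 0, "dz": -0.1, "wx": 0, "wy": 0, "wz": 0, "claw": 0.5}, {"dx": 0, "dy": 0, "dz": -0.25, "wx": 0, "wy": 0, "wz": 0, "claw": 0.5}, {"dx": 0, "dy": 0, "dz": -0.4, "wx": 0, "wy": 0, "wz": 0, "claw": 0.5}, {"dx": 0.01, "dy": -0.1, "dz": -0.5, "wx": 0, "wy": 0, "wz": 0, "claw": 0.5}, {"dx": 0.02, "dy": -0.27, "dz": -0.55, "wx": 0, "wy": 0, "wz": 0, "claw": 0.5}, {"dx": 0.02, "dy": -0.45, "dz": -0.55, "wx": 0, "wy": 0, "wz": 0, "claw": 0.5}, {"dx": 0.02, "dy": -0.63, "dz": -0.55, "wx": 0, "wy": 0, "wz": 0, "claw": 0.5}, {"dx": 0.02, "dy": -0.8, "dz": -0.55, "wx": 0, "wy": 0, "wz": 0, "claw": 0.5}]}}

```text
time: 20.45
ee_pos: [666.5, -71.7, 150.2]
orientation: [0.001, -0.0, 1.0, -0.0]
ft_force: [0.4, 0.1, -2.5]
opening: 65.3
grasp_force: 45.2
```

Request:
{"op": "arm_command", "data": {"increments": [{"dx": 0.01, "dy": -0.15, "dz": 0, "wx": 0, "wy": 0, "wz": 0, "claw": 0.5}, {"dx": 0.01, "dy": -0.27, "dz": 0, "wx": 0, "wy": 0, "wz": 0, "claw": 0.5}, {"dx": 0.01, "dy": -0.3, "dz": 0, "wx": 0, "wy": 0, "wz": 0, "claw": 0.5}, {"dx": 0.01, "dy": -0.3, "dz": 0, "wx": 0, "wy": 0, "wz": 0, "claw": 0.5}, {"dx": 0.01, "dy": -0.3, "dz": 0, "wx": 0, "wy": 0, "wz": 0, "claw": 0.5}, {"dx": 0.01, "dy": -0.3, "dz": 0, "wx": 0, "wy": 0, "wz": 0, "claw": 0.5}]}}

```text
time: 20.95
ee_pos: [664.5, -128.8, 149.3]
orientation: [0.0, -0.0, 1.0, 0.0]
ft_force: [0.1, -0.6, -1.8]
opening: 65.3
grasp_force: 45.3
```

```bash
python3 - <<'E'
from h import *
plan(664,-134.8,42,90)
im=optics.capture("top"); H,S,V=cv2.split(cv2.cvtColor(im,cv2.COLOR_RGB2HSV))
m=((S<60)&(V>150)).astype(np.uint8)*255; k=m*0; k[155:225,335:410]=m[155:225,335:410]
c=max(cv2.findContours(k,cv2.RETR_EXTERNAL,cv2.CHAIN_APPROX_NONE)[0],key=cv2.contourArea)
w=ray("top",c[:,0],22); print(w.min(0),w.max(0))
E
```

```text
t 20.95 tcp [ 664.5 -128.8  149.3] open 65.3 gf 45.3 j [-0.19  0.38  0.37  1.56  0.   -0.19] 
d [ 0.0028 -0.0299  0.5364] w [0.0002 0.0001 0.0006]
[ 571.01231267 -221.18346811] [750.59920778 -41.65705931]
```

Request:
{"op": "arm_command", "data": {"increments": [{"dx": 0.003, "dy": -0.03, "dz": 0, "wx": 0, "wy": 0, "wz": 0, "claw": 0.5}, {"dx": 0.003, "dy": -0.03, "dz": 0.13, "wx": 0, "wy": 0, "wz": 0, "claw": 0.5}, {"dx": 0.003, "dy": -0.03, "dz": 0.26, "wx": 0, "wy": 0, "wz": 0, "claw": 0.5}, {"dx": 0.003, "dy": -0.03, "dz": 0.39, "wx": 0, "wy": 0, "wz": 0, "claw": 0.5}, {"dx": 0.003, "dy": -0.03, "dz": 0.48, "wx": 0, "wy": 0, "wz": 0, "claw": 0.5}, {"dx": 0.003, "dy": -0.03, "dz": 0.52, "wx": 0, "wy": 0, "wz": 0, "claw": 0.5}, {"dx": 0.003, "dy": -0.03, "dz": 0.525, "wx": 0, "wy": 0, "wz": 0, "claw": 0.5}, {"dx": 0.003, "dy": -0.03, "dz": 0.525, "wx": 0, "wy": 0, "wz": 0, "claw": 0.5}]}}

```text
time: 21.67
ee_pos: [664.0, -135.8, 44.6]
orientation: [0.0, -0.0, 1.0, -0.0]
ft_force: [0.4, 0.5, -2.8]
opening: 65.0
grasp_force: 45.1
```

Request:
{"op": "arm_command", "data": {"increments": [{"dx": 0, "dy": 0, "dz": 0.005, "wx": 0, "wy": 0, "wz": 0, "claw": 0.5}, {"dx": 0, "dy": 0, "dz": 0.009, "wx": 0, "wy": 0, "wz": 0, "claw": 0.5}, {"dx": 0, "dy": 0, "dz": 0.009, "wx": 0, "wy": 0, "wz": 0, "claw": 0.5}, {"dx": 0, "dy": 0, "dz": 0.009, "wx": 0, "wy": 0, "wz": 0, "claw": 0.5}]}}

```text
time: 22.0
ee_pos: [664.1, -136.0, 42.8]
orientation: [0.0, -0.0, 1.0, -0.0]
ft_force: [-0.5, -0.1, -2.9]
opening: 65.3
grasp_force: 45.1
```

Request:
{"op": "arm_command", "data": {"increments": [{"dx": 0, "dy": 0.004, "dz": 0.005, "wx": 0, "wy": 0, "wz": 0, "claw": 0.5}, {"dx": 0, "dy": 0.004, "dz": 0.01, "wx": 0, "wy": 0, "wz": 0, "claw": 0.5}, {"dx": 0, "dy": 0.004, "dz": 0.01, "wx": 0, "wy": 0, "wz": 0, "claw": 0.5}, {"dx": 0, "dy": 0.004, "dz": 0.01, "wx": 0, "wy": 0, "wz": 0, "claw": 0.5}]}}

```text
time: 22.33
ee_pos: [664.1, -135.2, 41.5]
orientation: [0.001, -0.0, 1.0, -0.0]
ft_force: [-2.4, 1.2, 5.2]
opening: 65.2
grasp_force: 45.6
```

Contact. I release, rise and pull back toward the robot to clear the top view.

Request:
{"op": "arm_command", "data": {"increments": [{"dx": 0, "dy": 0, "dz": 0, "wx": 0, "wy": 0, "wz": 0, "claw": 0.85}, {"dx": 0, "dy": 0, "dz": 0, "wx": 0, "wy": 0, "wz": 0, "claw": 0.95}, {"dx": 0, "dy": 0, "dz": 0, "wx": 0, "wy": 0, "wz": 0, "claw": 1}, {"dx": 0, "dy": 0, "dz": 0, "wx": 0, "wy": 0, "wz": 0, "claw": 1}, {"dx": 0, "dy": 0, "dz": 0, "wx": 0, "wy": 0, "wz": 0, "claw": 1}, {"dx": 0, "dy": 0, "dz": 0, "wx": 0, "wy": 0, "wz": 0, "claw": 1}]}}

```text
time: 22.83
ee_pos: [663.8, -135.2, 40.2]
orientation: [-0.0, 0.0, 1.0, 0.0]
ft_force: [-0.3, 0.1, -0.7]
opening: 85.4
grasp_force: 0.0
```

Request:
{"op": "arm_command", "data": {"increments": [{"dx": 0, "dy": 0, "dz": -0.12, "wx": 0, "wy": 0, "wz": 0, "claw": 1}, {"dx": 0, "dy": 0, "dz": -0.3, "wx": 0, "wy": 0, "wz": 0, "claw": 1}, {"dx": 0, "dy": 0, "dz": -0.5, "wx": 0, "wy": 0, "wz": 0, "claw": 1}, {"dx": 0.1, "dy": 0.1, "dz": -0.68, "wx": 0, "wy": 0, "wz": 0, "claw": 1}, {"dx": 0.22, "dy": 0.22, "dz": -0.8, "wx": 0, "wy": 0, "wz": 0, "claw": 1}, {"dx": 0.35, "dy": 0.35, "dz": -0.85, "wx": 0, "wy": 0, "wz": 0, "claw": 1}, {"dx": 0.48, "dy": 0.48, "dz": -0.85, "wx": 0, "wy": 0, "wz": 0, "claw": 1}, {"dx": 0.62, "dy": 0.62, "dz": -0.85, "wx": 0, "wy": 0, "wz": 0, "claw": 1}]}}

```text
time: 23.5
ee_pos: [539.1, -10.5, 211.3]
orientation: [0.001, 0.0, 1.0, -0.0]
ft_force: [0.6, 1.7, -0.7]
opening: 85.2
grasp_force: 0.0
```

Request:
{"op": "arm_command", "data": {"increments": [{"dx": 0.14, "dy": 0, "dz": 0, "wx": 0, "wy": 0, "wz": 0, "claw": 1}, {"dx": 0.3, "dy": 0, "dz": 0, "wx": 0, "wy": 0, "wz": 0, "claw": 1}, {"dx": 0.5, "dy": 0, "dz": 0, "wx": 0, "wy": 0, "wz": 0, "claw": 1}, {"dx": 0.7, "dy": 0, "dz": 0, "wx": 0, "wy": 0, "wz": 0, "claw": 1}, {"dx": 0.9, "dy": 0, "dz": 0, "wx": 0, "wy": 0, "wz": 0, "claw": 1}, {"dx": 1, "dy": 0, "dz": 0, "wx": 0, "wy": 0, "wz": 0, "claw": 1}, {"dx": 1, "dy": 0, "dz": 0, "wx": 0, "wy": 0, "wz": 0, "claw": 1}, {"dx": 1, "dy": 0, "dz": 0, "wx": 0, "wy": 0, "wz": 0, "claw": 1}]}}

```text
time: 24.17
ee_pos: [339.7, -11.2, 211.0]
orientation: [0.001, 0.0, 1.0, -0.0]
ft_force: [0.0, -0.6, 1.0]
opening: 85.5
grasp_force: 0.0
```

```bash
python3 - <<'E'
from h import *
im=optics.capture("top")[:,:,::-1].copy(); H,S,V=cv2.split(cv2.cvtColor(im,cv2.COLOR_BGR2HSV))
card=(H<25)&(S>60)&(V>165)
def rect(n,box,z):
    x0,y0,x1,y1=box; k=np.zeros(H.shape,np.uint8); k[y0:y1,x0:x1]=card[y0:y1,x0:x1]*255
    cs=cv2.findContours(k,cv2.RETR_EXTERNAL,cv2.CHAIN_APPROX_NONE)[0]
    if not cs: return print(n,"none")
    rc=cv2.minAreaRect(ray("top",max(cs,key=cv2.contourArea)[:,0],z).astype(np.float32)); print(n,[np.round(v,1) for v in rc])
rect("long",(240,235,285,300),80); rect("sq",(360,250,412,305),82); rect("tube",(345,160,405,220),96)
big=cv2.resize(im[140:310,235:460],None,fx=3.5,fy=3.5,interpolation=cv2.INTER_CUBIC); cv2.imwrite("pics/top9.png",big)
E
```

```text
long [array([471.7, 137.4]), array([110.,  44.]), np.float64(1.1)]
sq [array([ 450.1, -155.5]), array([59.2, 60.2]), np.float64(73.6)]
tube [array([ 663.2, -134.9]), array([64.1, 64.8]), np.float64(44.8)]
```

View pics/top9.png

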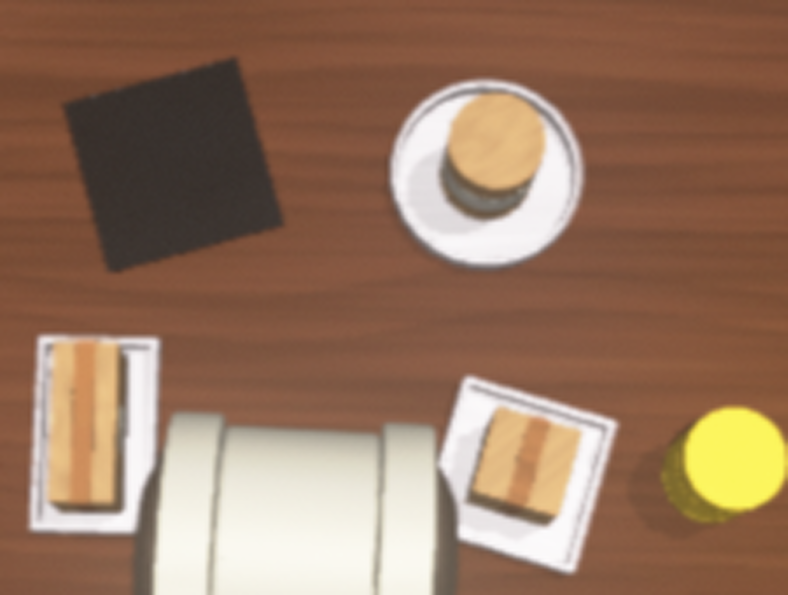

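The view shows every parcel upright in its own tray: tube (495,145), long carton (85,425), square carton (525,465). Each is within about 2 mm of its tray's centre. I hand in.

```bash
python3 -c "
from bench import r
print(r.finish_job())"
```

```text
the job is handed in; nothing more can be done
None
```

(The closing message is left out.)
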